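# Index the plate carrier to the reader

### The job

The culture dish has to be read. Something has been left standing on the slide between the dish carrier and the reader: set it down upright on the floor of the steel tray, then push the carrier along the slide until it rests in the detent of the station in front of the reader, dish still in its nest, let go, and press the reader's button fully down once the carrier is seated. Leave the thing on the other end of the slide and everything else on the bench where it is.

Things in the scene. Friction and masses are not known exactly. Their poses are not given: they have to be found in the camera images.
- rail: Low aluminium slide bed, 100 mm wide (its x) and 470 mm long (its y), fixed to the bench. Origin on the bench under its centre, z up; flat top 20 mm above the bench, two dark lines along it. Two stations with spring detents, centred at y = +160 and -160 mm; thin black lines across the bed 57 mm either side of each centre frame the carrier when seated (2 mm outside its ends).
- carrier_mid (a point): Centre of the carrier's flat top, 54 mm above the bench. It slides only along the bed's y, to at least 10 mm past either station, with under 1 N friction; it starts between the stations. Climbing into or out of a detent takes about 4 to 9 N; once within 5 mm of its centre the detent holds the carrier and pulls it to the centre when let go.
- dish: Closed culture dish, 90 mm across, 16 mm high, lying loose in the nest on the carrier; origin at the centre of its underside. Its top is 70 mm above the bench.
- reader: White plate reader, a box 90 mm (x) by 110 mm (y) by 100 mm high, fixed beyond the far long side of the bed, at one of its two stations, parallel to the bed. Origin on the bench under its centre, 120 mm across from the bed's centre line and exactly abreast of its station (the carrier is seated when carrier_mid has the same y in the reader's frame). The button is on its top.
- read_button (a joint): Travel (m) of the reader's push button, 0 up, 0.006 fully down; springs back; takes about 5 N to push fully down.
- read_button_top (a point): Centre of the top of the round button, 26 mm across, on the reader's top; it is pressed straight down.
- jar: Amber glass jar with black lid, 58 mm diameter (lid 54 mm), 75 mm high (glass to 52 mm), about 180 g, standing on the bed at one end (either end). Origin at the centre of its underside.
- slide_box: Wooden box for microscope slides, 80 mm (its x) by 40 mm (its y), 70 mm high, the upper 20 mm is a lid 2 mm wider and longer, fixed on it; about 200 g, standing on the bed at the other end, its long side roughly across the bed. Origin at the centre of its underside.
- tray: Shallow steel tray, 200 mm (its x) by 130 mm (its y), 16 mm high, walls and floor 3 mm, fixed to the bench left or right of the slide. Origin on the bench under its centre. Its +x half holds the dropper bottle; its -x half is free.
- dropper: Small amber bottle, 42 mm diameter, 62 mm high, standing in the tray's +x half. Leave it.
- dish_stand: Fixed steel stand with stacked dishes, 90 x 110 mm, 93 mm high, abreast of the station that is not wanted. Origin on the bench under its centre.
- tube_rack: Steel rack with plugged test tubes, 190 mm (x) by 80 mm (y), 127 mm high, on the side of the slide away from the tray. Leave it.
- reagent: Amber reagent jar, 54 mm diameter, 95 mm high, beyond the bed between reader and dish stand. Leave it.
- dishes_near: Stack of two culture dishes, 90 mm across, 32 mm high, between the robot and the slide. Leave it.
- timer: Small black timer, 30 x 70 mm, 55 mm high, between the robot and the slide. Leave it.
- carrier: Grey dish carrier, a block captive on the bed, 130 mm across it (15 mm overhang each side) and 110 mm along it. Flat vertical end faces, for pushing, 55 mm either way along the bed's y, 24 to 54 mm above the bench (4 mm clear of the bed). Four steel corner blocks 7 mm high on top form the dish nest. Origin at bench height under its centre, axes as the bed's.
Mind the look-alikes: they are no part of the job. Leave any purple or red look-alike of the jar alone.

How it is judged:
By the outcome, as a careful person would: the job done as asked, in the order asked, and still so for the second after the job is handed in, with the robot touching nothing.
It also fails if it takes over 67 s, if anything falls off the work surface, if the arm or the gripper's body presses on something with over 40 N, if the wrist force passes 120 N, or if a joint passes its speed limit or range.

### The arm

A 7-joint arm with a two-finger parallel gripper is mounted at the origin on the work surface. World frame = base frame: x ahead of the robot, y to its left, z up, the work surface at z = 0. Lengths are in mm, angles in rad, forces in N, time in s.
With the tool pointing down it reaches from about 400 to 875 mm from the base axis. Payload 4.4 kg.
Tool frame: the origin (TCP) lies midway between the tips of the shut fingers; the grasp point (between the pads) lies 19 mm behind it (ctrl.pinch_z is the distance from the TCP to the grasp point, in mm); z points along the fingers, y is the line along which they close (so a half turn about z gives the same grasp; the last joint's range is limited). The gripper opens to 85 mm and grips with 20 to 120 N. Pads are 22 mm wide; open, the fingers measure 114 mm over their backs; the gripper's body (76 mm by 85 mm) begins 54 mm behind the grasp point. The pads swing forward as they close: fully open they stand 13 mm farther back than shut.
Start: joints at [1.281, 0.628, 0.038, 1.517, -0.027, 0.996, -0.02], TCP at [144.287, -633.798, 207.813] pointing down, gripper open.
Joint ranges: [-3.06, 3.06], [-0.37, 2.12], [-1.25, 1.32], [0.18, 2.47], [-1.1, 4.24], [0.23, 1.98], [-2.94, 2.94]. Speed limits (rad/s): [2.57, 2.57, 3.14, 3.14, 3.14, 3.14, 3.14].

### API

Orientations are given as [roll, pitch, yaw] about the fixed x, y, z axes, in that order (R = Rz(yaw) Ry(pitch) Rx(roll)).
In Python, from cell import read_state, cams, order, ctrl gives the robot as it stands.
- The arm moves only by the tool move_arm, never from a script. Its argument "targets" is text: rows parted by semicolons, each of 7 numbers parted by spaces: the gripper's target within -1 to 1 (fully open at 1, half-way at 0, shut at -1), then the shift along the tool's x, y, z in cm, then the turn, a rotation vector about the tool's x, y, z in degrees. A call has 1 to 5 rows; each row shifts and turns the commanded pose from where the row before left it, along the tool's axes as they then stand; what a row does not reach is not made up. A row lasts 1/12 s, in which the tool goes at most 41.7 mm and 7.16 degrees, less where a joint would pass 70% of its speed; a pose out of reach is approached as far as the arm can. A call with a gripper value outside its range is refused whole. The fingers move at their own pace and stop on an object; the grip force is fixed at half the most. Time passes only in rows, so rows that do not move let the fingers close. It gives the time, the measured TCP pose, the force, the opening and the grip force at its end, in the units of the state.
- read_state(): the state, without advancing time (a new reading comes with each control period).
- cams.get_image(name): name is "side" or "top" or "wrist"; returns a dict with "color" (420x560x3 uint8, red, green, blue), "fovy" (degrees; the focal length in pixels is half the picture's height over the tangent of half this angle, whatever the lens; pixels are square), "cx", "cy" (the principal point, pixels), "k1" (the pictures are not rectified: a ray, as slopes to the right and down, at radius r is drawn at 1 + k1 r^2 times it, then the intrinsics apply), "rvec" (rotation vector, rad) and "tvec" (3), from world to camera coordinates, as OpenCV has them. Camera axes: x right, y down, z forward; pixel columns grow to the right and rows downward; lengths in mm; the calibration is good to about 2 mm. A picture is of the moment at which its call begins. There is no depth.
- order.finish_job(): hands the job in; it is judged then, once.
The state is a dict: "clock": time; "qpos": joint angles; "qd": joint speeds; "tau": joint torques, N m; "eef_pos": TCP position; "tool_rot": TCP orientation; "force": force on the tool from outside, world axes, zero at the start; "torque": the same for the moment, N m; "width": finger opening in mm; "gripper_force": force on a finger pad.
Only numpy, scipy, OpenCV 4.12 (cv2) and the standard library are available. Lean on these libraries where they do the work, as an engineer would, in place of code of your own. Each camera call takes 0.05 s, during which the arm holds its last target. There are 200 camera calls.

## Working session

There is one attempt and no reset: what is moved stays moved. The work goes in short steps, Python scripts to look and compute and a tool call to move; the robot and the scene stay as the last step left them, time stands still between calls to the robot, and variables do not carry over. Pictures are saved under pics/ and viewed, at most 10 in all, crops included, and the job is handed in when it is done.

Besides the shell and the picture viewer there is one more tool, called after "Request:" as name(argument=value, ...) on one line, values as JSON. move_arm: Moves the arm, as the interface text tells. Its arguments: {"type":"object","properties":{"targets":{"type":"string"}},"required":["targets"]}

```bash
mkdir -p pics; cat > h.py <<'E'
import numpy as np, cv2, json
from cell import read_state, cams, order, ctrl
def snap(n,save=None):
    im=cams.get_image(n)
    np.save(f'{save or n}.npy',im,allow_pickle=True)
    if save: cv2.imwrite(f'pics/{save}.png',im['color'][:,:,::-1])
    return im
def load(s): return np.load(f'{s}.npy',allow_pickle=True).item()
def K(im):
    f=im['color'].shape[0]/2/np.tan(np.radians(im['fovy'])/2)
    return np.array([[f,0,im['cx']],[0,f,im['cy']],[0,0,1.]]),np.array([im['k1'],0,0,0.])
def ray(im,uv):
    k,d=K(im);p=cv2.undistortPoints(np.array(uv,float).reshape(-1,1,2),k,d).reshape(-1,2)
    R=cv2.Rodrigues(np.array(im['rvec'],float))[0];t=np.array(im['tvec'],float).reshape(3)
    return -R.T@t,np.c_[p,np.ones(len(p))]@R
def onz(im,uv,z):
    c,d=ray(im,uv);return c+d*((z-c[2])/d[:,2])[:,None]
def proj(im,P):
    k,d=K(im);return cv2.projectPoints(np.array(P,float).reshape(-1,1,3),np.array(im['rvec'],float),np.array(im['tvec'],float),k,d)[0].reshape(-1,2)
E
python3 - <<'E'
from h import *
a=snap('top','top0');b=snap('side','side0');c=snap('wrist','wrist0')
for i in (a,b,c): print(i['fovy'],i['cx'],i['cy'],i['k1'],ray(i,[[280,210]]))
print(read_state())
E
```

```text
53.35015227332441 275.5257400620894 220.00599624715687 0.003970936911826366 (array([ 346.86310654,    2.5987275 , 1164.43455968]), array([[ 0.18843343, -0.02417254, -0.98213856]]))
51.873973890422434 278.6805175863198 212.61689357931138 -0.001274154454739716 (array([ 492.00164257, -912.43252863,  691.11530297]), array([[ 0.03838518,  0.84223087, -0.53779161]]))
71.89992348465906 280.18665124695934 206.26864136507558 -0.062144903765957875 (array([ 221.74757745, -615.4720929 ,  374.27727154]), array([[-0.31550436, -0.06937994, -0.94647234]]))
{'clock': 0.15, 'qpos': array([ 1.28118676,  0.62916357,  0.0384332 ,  1.51810248, -0.02704781,
        0.99628576, -0.02000684]), 'qd': array([ 1.10790560e-03, -3.93646342e-03, -1.65608905e-04, -2.02392305e-03,
       -1.82929344e-03, -3.38902794e-04, -6.99980616e-05]), 'tau': array([ 2.10633647e-03, -5.63801515e+01,  1.22781850e+00, -1.93651342e+01,
        1.11083957e-02,  7.42580043e-03,  1.79431697e-05]), 'eef_pos': array([ 144.21249657, -633.29975045,  207.09213758]), 'tool_rot': array([-3.14014989e+00, -4.15375578e-05,  2.23789795e-01]), 'force': array([ 1.00630362,  0.35132763, -0.73192364]), 'torque': array([ 0.00557317,  0.03748457, -0.02230282]), 'gripper_force': 0.0, 'width': 85.56726869086651}
```

View pics/top0.png

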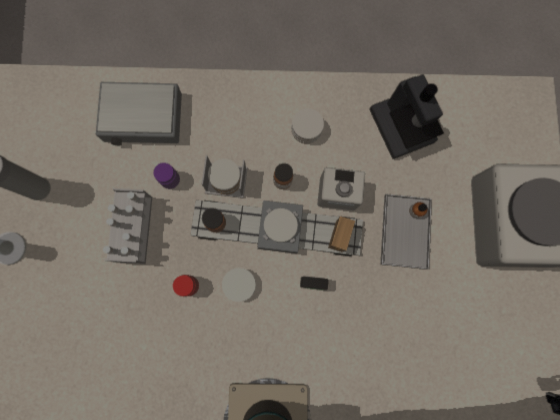

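View pics/side0.png

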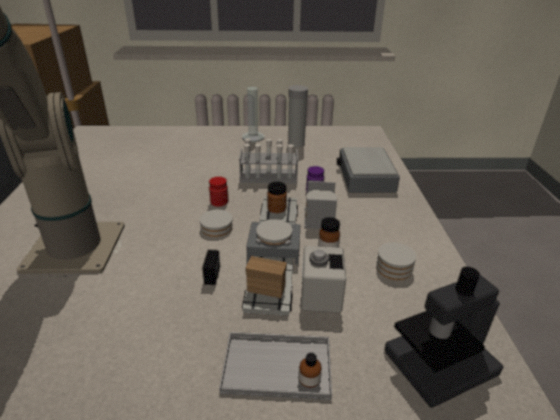

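Top view: the reader (343,188) is at the right station, so the blocker is the wooden slide box (343,233). The jar (213,220) stays. The tray is at (407,232), with the dropper in its far half (420,210). Candidates for the box: only the wooden block at (343,233). The jar (213,220), reagent (284,175), purple (167,175), red (185,286) and timer (314,283) are not it. I'll check with a close crop.

```bash
python3 - <<'E'
from h import *
a=load('top0')['color']
c=cv2.resize(a[160:280,260:440,::-1],None,fx=4.4,fy=4.4,interpolation=cv2.INTER_CUBIC)
c=cv2.convertScaleAbs(c,alpha=1.6)
cv2.imwrite('pics/crop0.png',c)
E
```

```text
(no output)
```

View pics/crop0.png

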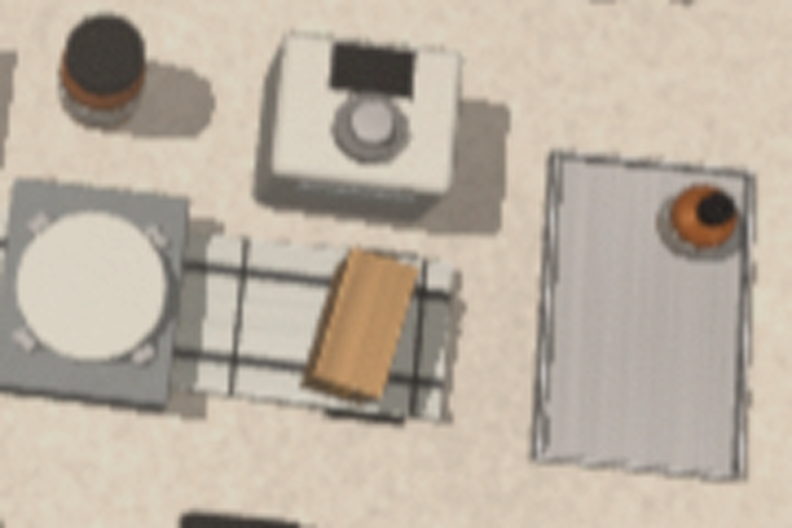

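The crop confirms the wooden box. Its top face corners are about (352,249), (419,266), (382,400) and (312,380) in crop pixels. It stands over the right station's frame lines, and the near tray half is free.

```bash
python3 - <<'E'
from h import *
np.set_printoptions(precision=1,suppress=True)
im=load('top0')
def g(pts,z): return onz(im,(np.array(pts,float)+.5)/4.4-.5+[260,160],z)
def rep(n,p,z):
    q=g(p,z);c=q.mean(0);print(n,c);print('  sides',[ (round(float(np.hypot(*(q[(i+1)%4]-q[i])[:2])),1), round(float(np.degrees(np.arctan2(*(q[(i+1)%4]-q[i])[1::-1]))),1)) for i in range(4)])
rep('tray',[(551,152),(753,174),(743,478),(532,462)],16)
rep('reader',[(290,33),(462,52),(448,193),(272,177)],100)
rep('box',[(352,249),(419,266),(382,400),(314,382)],90)
rep('station',[(242,240),(424,262),(412,415),(233,395)],20)
print('dropper',g([(712,208)],62+3)); print('btn',g([(373,122)],108))
print('carrier',g([(15,180),(189,199),(167,408)],54)); print('dish',g([(91,286)],70))
# masked box contour
a=cv2.cvtColor(im['color'],cv2.COLOR_RGB2HSV)[215:258,325:362]
m=((a[:,:,0]>8)&(a[:,:,0]<20)&(a[:,:,1]>95)).astype(np.uint8)
c=max(cv2.findContours(m,0,2)[0],key=cv2.contourArea)
print(cv2.minAreaRect(c),cv2.boxPoints(cv2.minAreaRect(c))+[325,215])
E
```

```text
tray [ 513.8 -378.1   16. ]
  sides [(130.3, -95.3), (195.0, 175.5), (132.2, 86.6), (199.4, -5.0)]
reader [ 619.9 -188.8  100. ]
  sides [(103.9, -95.4), (87.2, 173.4), (104.7, 85.7), (89.3, -7.1)]
box [ 494.5 -188.4   90. ]
  sides [(40.9, -103.5), (83.4, 163.9), (41.1, 76.0), (83.1, -16.2)]
station [ 501.4 -176.2   20. ]
  sides [(116.0, -96.0), (97.5, 174.6), (112.4, 84.6), (98.6, -3.3)]
dropper [[ 573.2 -405.6   65. ]]
btn [[ 612.6 -190.3  108. ]]
carrier [[585.3  21.7  54. ]
 [575.3 -85.8  54. ]
 [446.1 -73.   54. ]]
dish [[517.4 -25.6  70. ]]
((16.81651496887207, 18.44495391845703), (17.145090103149414, 32.56609344482422), 16.699243545532227) [[328.9 246.6]
 [338.3 215.4]
 [354.7 220.3]
 [345.3 251.5]]
```

Request:
move_arm(targets="1 0 0 0 0 0 7.1;1 0 0 0 0 0 7.1;1 0 0 0 0 0 7.1;1 0 0 0 0 0 7.1;1 1 -2.6 0 0 0 0")

```text
clock: 0.57
eef_pos: [155.9, -615.0, 207.4]
tool_rot: [3.137, 0.003, -0.284]
force: [-1.7, -0.5, 0.1]
width: 85.1
gripper_force: 0.0
```

Request:
move_arm(targets="1 1.1 -2.6 0 0 0 0;1 1.1 -2.6 0 0 0 0;1 1.1 -2.6 0 0 0 0;1 1.1 -2.6 0 0 0 0;1 1.1 -2.6 0 0 0 0")

```text
clock: 0.98
eef_pos: [249.4, -499.6, 207.6]
tool_rot: [-3.141, 0.0, -0.272]
force: [1.5, -0.1, -0.1]
width: 85.1
gripper_force: 0.0
```

Request:
move_arm(targets="1 1.1 -2.6 0 0 0 0;1 1.1 -2.6 0 0 0 0;1 1.1 -2.6 0 0 0 0;1 1.1 -2.6 0 0 0 0;1 1.1 -2.6 0 0 0 0")

```text
clock: 1.4
eef_pos: [337.3, -389.2, 207.7]
tool_rot: [-3.141, 0.0, -0.272]
force: [0.4, 0.0, -0.8]
width: 85.5
gripper_force: 0.0
```

Request:
move_arm(targets="1 1.1 -2.6 0 0 0 0;1 1.1 -2.6 0 0 0 0;1 1.1 -2.6 0 0 0 0;1 1 -2 0 0 0 0;1 0 0 0 0 0 0")

```text
clock: 1.82
eef_pos: [408.2, -302.8, 207.6]
tool_rot: [-3.138, -0.001, -0.264]
force: [0.4, 1.2, 0.3]
width: 85.5
gripper_force: 0.0
```

```bash
python3 - <<'E'
from h import *
s=read_state();print(s['clock'],s['eef_pos'],s['tool_rot'],s['width'],s['force'])
i=snap('wrist','wrist1');print(proj(i,[[494.5,-188.4,90],[612.6,-190,108],[500.5,-178,20]]))
E
```

```text
1.8167 [ 408.24769755 -302.81468258  207.57741264] [-3.13841136e+00 -1.02822113e-03 -2.64010319e-01] 85.52708815247583 [0.38132917 1.17239381 0.25834453]
[[145.48554322 141.13554298]
 [ 87.51302135   6.81267783]
 [161.48054881 133.0230593 ]]
```

View pics/wrist1.png

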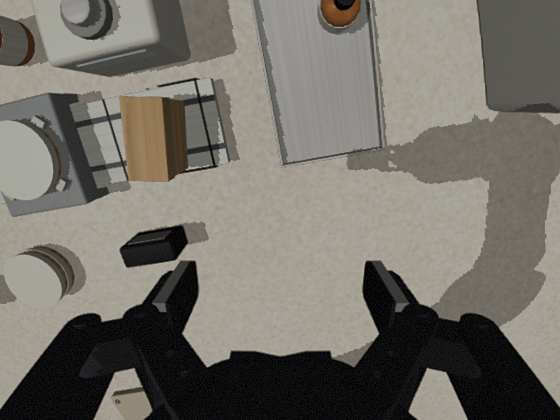

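The box's top face is centred near (145,139), against a prediction of (145,141). The near tray edge (283,165)–(383,150) is clear.

Request:
move_arm(targets="1 0.9 -2.2 0.7 0 0 0;1 0.9 -2.2 0.7 0 0 0;1 0.9 -2.2 0.7 0 0 0;1 0.9 -2.2 0.7 0 0 0;1 0.9 -2.2 0.7 0 0 0")

```text
clock: 2.28
eef_pos: [477.1, -214.4, 172.5]
tool_rot: [3.141, 0.0, -0.274]
force: [0.1, -0.2, 0.4]
width: 85.6
gripper_force: 0.0
```

Request:
move_arm(targets="1 0.9 -2.3 0.7 0 0 0;1 0 0 0 0 0 0;1 0 0 0 0 0 0")

```text
clock: 2.53
eef_pos: [492.0, -193.7, 165.2]
tool_rot: [3.141, 0.001, -0.27]
force: [-0.3, -0.8, 0.2]
width: 85.3
gripper_force: 0.0
```

```bash
python3 - <<'E'
from h import *
np.set_printoptions(precision=1,suppress=True)
s=read_state();print(s['clock'],s['eef_pos'],s['tool_rot'],s['width'],s['force'])
i1=load('wrist1')
print('w1 box',onz(i1,[(121,96),(165,99),(171,181),(128,181)],90));print('tray near',onz(i1,[(283,165),(383,150)],16))
i=snap('wrist','wrist2');print(proj(i,[[494.5,-188.4,90],[612.6,-190,108],[500.5,-178,20]]))
E
```

```text
2.5333 [ 492.  -193.7  165.2] [ 3.1  0.  -0.3] 85.2644447991984 [-0.3 -0.8  0.2]
w1 box [[ 540.5 -181.6   90. ]
 [ 525.9 -221.6   90. ]
 [ 450.2 -198.4   90. ]
 [ 462.1 -154.8   90. ]]
tray near [[ 423.4 -309.5   16. ]
 [ 409.8 -433.9   16. ]]
[[273.8 205.2]
 [230.2  60.2]
 [264.7 183.1]]
```

View pics/wrist2.png

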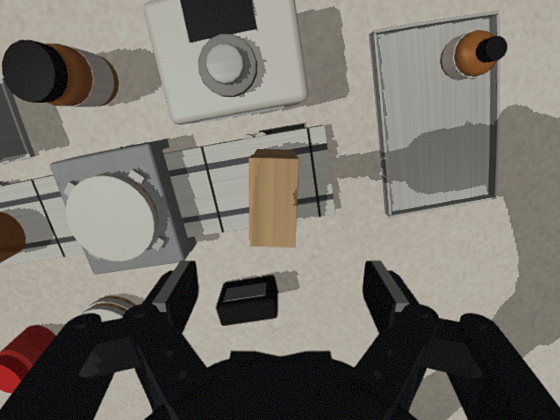

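The box top is centred at about (273,202), and the button top at (227,62). The tray corners are (372,33), (496,14), (495,196) and (388,214).

```bash
python3 - <<'E'
from h import *
np.set_printoptions(precision=1,suppress=True)
i=load('wrist2')
q=onz(i,[(250,158),(298,158),(295,247),(249,246)],90);print(q,q.mean(0))
d=q[0]-q[3]+q[1]-q[2];print('yaw',np.degrees(np.arctan2(d[1],d[0])))
t=onz(i,[(372,33),(496,14),(495,196),(388,214)],16);print('tray',t,t.mean(0))
print('stn',onz(i,[(205,147),(222,232),(310,133),(320,216)],20))
print('carrier',onz(i,[(52,163),(166,141),(186,250),(94,273)],54))
print('btn',onz(i,[(227,62)],108))
# button two views
ct,dt=ray(load('top0'),[((373+.5)/4.4-.5+260,(122+.5)/4.4-.5+160)]);cw,dw=ray(i,[(227,62)])
A=np.c_[dt[0],-dw[0]];x=np.linalg.lstsq(A,cw-ct,rcond=None)[0];print(ct+dt[0]*x[0],cw+dw[0]*x[1])
E
```

```text
[[ 539.8 -180.5   90. ]
 [ 529.1 -219.2   90. ]
 [ 450.2 -196.2   90. ]
 [ 462.5 -155.4   90. ]] [ 495.4 -187.8   90. ]
yaw -17.120658858773776
tray [[ 617.9 -322.2   16. ]
 [ 606.7 -449.8   16. ]
 [ 413.5 -434.7   16. ]
 [ 425.9 -306.1   16. ]] [ 516.  -378.2   16. ]
stn [[ 555.8 -127.6   20. ]
 [ 457.5 -113.1   20. ]
 [ 539.8 -239.3   20. ]
 [ 446.4 -228.4   20. ]]
carrier [[ 586.1   18.9   54. ]
 [ 572.9 -102.8   54. ]
 [ 460.   -79.7   54. ]
 [ 460.2   34.2   54. ]]
btn [[ 612.1 -187.4  108. ]]
[ 610.3 -188.6  117.3] [ 610.3 -188.6  117.3]
```

Request:
move_arm(targets="1 0.1 -0.6 0.5 0 0 1;1 0 0 2.5 0 0 0;1 0 0 2.5 0 0 0;1 0 0 2.5 0 0 0;1 0 0 2 0 0 0")

```text
clock: 3.0
eef_pos: [493.6, -189.6, 64.5]
tool_rot: [3.141, 0.001, -0.292]
force: [-0.4, -0.0, 0.1]
width: 85.2
gripper_force: 0.0
```

Request:
move_arm(targets="1 0 0 1 0 0 0;1 0 0 0 0 0 0;-1 0 0 0 0 0 0;-1 0 0 0 0 0 0;-1 0 0 0 0 0 0")

```text
clock: 3.42
eef_pos: [495.7, -189.2, 57.1]
tool_rot: [3.141, -0.003, -0.29]
force: [1.2, 0.6, 0.5]
width: 51.8
gripper_force: 0.0
```

Request:
move_arm(targets="-1 0 0 0 0 0 0;-1 0 0 0 0 0 0;-1 0 0 0 0 0 0;-1 0 0 0 0 0 0;-1 0 0 0 0 0 0")

```text
clock: 3.83
eef_pos: [495.7, -188.8, 57.4]
tool_rot: [-3.142, -0.003, -0.29]
force: [-0.4, 0.7, 6.3]
width: 40.4
gripper_force: 60.0
```

Request:
move_arm(targets="-1 0 0 -0.8 0 0 0;-1 0 0 -1.5 0 0 0;-1 0 0 -1.5 0 0 0;-1 0 0 -1.5 0 0 0;-1 0 0 -0.7 0 0 0")

```text
clock: 4.25
eef_pos: [495.6, -188.9, 118.1]
tool_rot: [3.141, -0.003, -0.289]
force: [0.6, 0.0, -2.2]
width: 39.7
gripper_force: 61.5
```

Request:
move_arm(targets="-1 0 0 0 0 0 -4;-1 0 0 0 0 0 -4;-1 0 0 0 0 0 -4;-1 -0.1 1.5 0 0 0 0;-1 -0.1 2 0 0 0 0")

```text
clock: 4.67
eef_pos: [490.2, -221.1, 115.9]
tool_rot: [-3.14, 0.0, -0.076]
force: [0.7, -1.0, -2.3]
width: 40.1
gripper_force: 61.5
```

Request:
move_arm(targets="-1 -0.1 2.2 0 0 0 0;-1 -0.1 2.2 0 0 0 0;-1 -0.1 2.2 0 0 0 0;-1 -0.1 2.2 0 0 0 0;-1 -0.1 2.2 0 0 0 0")

```text
clock: 5.08
eef_pos: [475.6, -333.4, 115.9]
tool_rot: [-3.141, 0.0, -0.08]
force: [-0.1, 0.4, -1.3]
width: 39.5
gripper_force: 61.5
```

Request:
move_arm(targets="-1 -0.2 2 0 0 0 0;-1 -0.1 1.5 0 0 0 0;-1 0 0.7 0 0 0 0;-1 0 0 0 0 0 0;-1 0 0 0 0 0 0")

```text
clock: 5.5
eef_pos: [470.0, -373.0, 115.6]
tool_rot: [-3.14, 0.0, -0.08]
force: [0.2, 0.2, -2.3]
width: 40.1
gripper_force: 61.5
```

```bash
python3 - <<'E'
from h import *
np.set_printoptions(precision=1,suppress=True)
s=read_state();print(s['clock'],s['eef_pos'],s['tool_rot'],s['width'],s['force'])
i=snap('wrist','wrist3')
E
```

```text
5.5 [ 470.  -373.   115.6] [-3.1  0.  -0.1] 40.139610298924225 [ 0.2  0.2 -2.3]
```

View pics/wrist3.png

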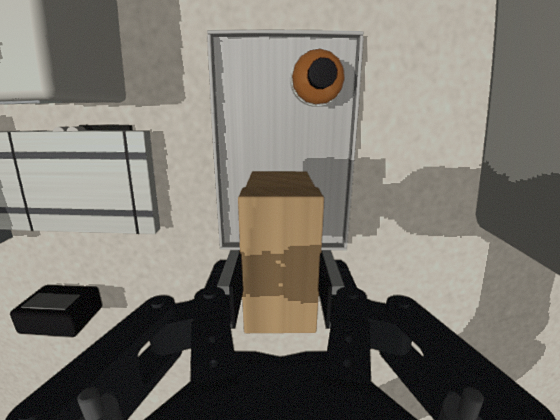

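The box is held squarely, with its top face at (240,195)–(316,332). The tray rim corners are (209,32), (362,35), (344,247) and (221,247).

```bash
python3 - <<'E'
from h import *
np.set_printoptions(precision=1,suppress=True)
i=load('wrist3')
b=onz(i,[(240,195),(322,195),(316,332),(244,332)],148);t=onz(i,[(209,32),(362,35),(344,247),(221,247)],16)
print(b,b.mean(0));print(t,t.mean(0))
E
```

```text
[[ 512.5 -356.7  148. ]
 [ 509.4 -396.3  148. ]
 [ 427.1 -390.3  148. ]
 [ 430.4 -348.6  148. ]] [ 469.9 -373.   148. ]
[[ 618.5 -325.1   16. ]
 [ 606.3 -451.6   16. ]
 [ 413.5 -433.4   16. ]
 [ 423.3 -308.2   16. ]] [ 515.4 -379.6   16. ]
```

Request:
move_arm(targets="-1 0.2 0 1 0 0 0;-1 0 0 2 0 0 0;-1 0 0 2 0 0 0;-1 0 0 1.3 0 0 0;-1 0 0 0.5 0 0 0")

```text
clock: 5.97
eef_pos: [471.1, -371.6, 45.0]
tool_rot: [-3.138, 0.004, -0.078]
force: [-1.0, 0.0, -2.7]
width: 40.2
gripper_force: 61.5
```

Request:
move_arm(targets="-1 0 0 0.3 0 0 0;-1 0 0 0.2 0 0 0;-1 0 0 0.1 0 0 0;-1 0 0 0 0 0 0")

```text
clock: 6.3
eef_pos: [472.3, -374.5, 42.4]
tool_rot: [3.141, -0.001, -0.08]
force: [-1.1, 0.6, -2.6]
width: 40.3
gripper_force: 61.5
```

Request:
move_arm(targets="-1 0 0 0.1 0 0 0;-1 0 0 0.1 0 0 0;-1 0 0 0 0 0 0")

```text
clock: 6.55
eef_pos: [472.2, -374.6, 40.5]
tool_rot: [3.141, -0.001, -0.08]
force: [-0.6, 0.2, 0.9]
width: 40.2
gripper_force: 61.8
```

Request:
move_arm(targets="-1 0 0 0.1 0 0 0;-1 0 0 0 0 0 0")

```text
clock: 6.72
eef_pos: [472.3, -374.6, 40.4]
tool_rot: [3.141, -0.001, -0.08]
force: [-1.7, 2.2, 8.2]
width: 40.2
gripper_force: 62.7
```

Request:
move_arm(targets="0.2 0 0 -0.1 0 0 0;0.4 0 0 0 0 0 0;0.6 0 0 0 0 0 0;0.8 0 0 0 0 0 0;0.8 0 0 0 0 0 0")

```text
clock: 7.13
eef_pos: [471.8, -374.3, 39.7]
tool_rot: [-3.142, 0.0, -0.08]
force: [-0.2, -0.4, -0.1]
width: 77.3
gripper_force: 0.0
```

Request:
move_arm(targets="0.8 0 0 0 0 0 0;0.8 0 0 -1 0 0 0;0.8 0 0 -2 0 0 0;0.8 0 0 -3 0 0 0;0.8 0 0 -3 0 0 0")

```text
clock: 7.55
eef_pos: [471.2, -373.9, 130.8]
tool_rot: [-3.141, 0.002, -0.08]
force: [0.6, -1.0, 0.0]
width: 77.0
gripper_force: 0.0
```

Request:
move_arm(targets="-1 0 0 -3 0 0 0;-1 0 0 -2 0 0 0;-1 0 0 0 0 0 0;-1 0 0 0 0 0 0")

```text
clock: 7.88
eef_pos: [472.5, -374.8, 181.7]
tool_rot: [3.14, -0.003, -0.08]
force: [0.1, -0.2, -0.3]
width: 28.7
gripper_force: 0.0
```

```bash
python3 - <<'E'
from h import *
np.set_printoptions(precision=1,suppress=True)
s=read_state();print(s['clock'],s['eef_pos'],s['tool_rot'],s['width'],s['force'])
t=snap('top','top2');w=snap('wrist','w4')
a=cv2.resize(t['color'][150:290,180:440],None,fx=3,fy=3,interpolation=cv2.INTER_CUBIC)
cv2.imwrite('pics/top2c.png',cv2.convertScaleAbs(a[:,:,::-1],alpha=1.6))
E
```

```text
7.8833 [ 472.5 -374.8  181.7] [ 3.1 -0.  -0.1] 28.680710631122793 [ 0.1 -0.2 -0.3]
```

View pics/top2c.png

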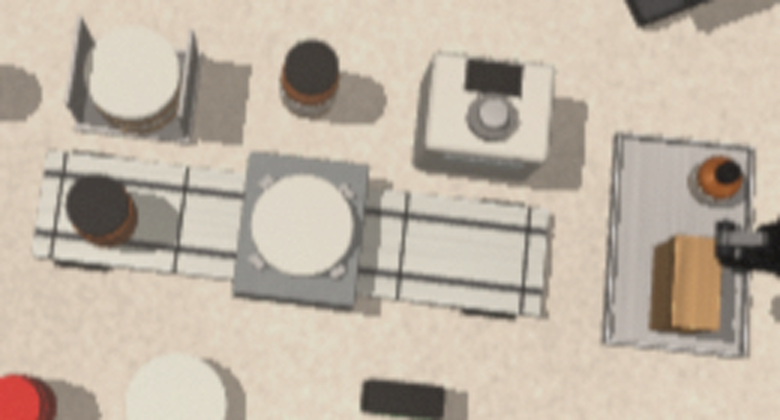

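The box stands upright in the near half of the tray. The target station's frame lines are now clear, at (407,192)–(400,300) and (530,207)–(523,315). The carrier spans (248,152) to (357,308), and the jar lid is at (100,208).

```bash
python3 - <<'E'
from h import *
np.set_printoptions(precision=1,suppress=True)
im=load('top2')
def g(pts,z): return onz(im,(np.array(pts,float)+.5)/3-.5+[180,150],z)
R=g([(48,150),(553,213),(545,318),(33,256)],20);st=g([(407,192),(400,300),(530,207),(523,315)],20)
o=R.mean(0)[:2];d=R[[0,3]].mean(0)-R[[1,2]].mean(0);L=np.hypot(*d[:2]);u=d[:2]/L;v=np.array([u[1],-u[0]])
print('rail',o,L,'yaw',np.degrees(np.arctan2(v[1],v[0])))
rd=g([(433,53),(554,65),(547,162),(428,147)],100)
c=g([(248,152),(370,165),(357,308),(233,295)],54);j=g([(100,208)],95);di=g([(302,225)],70);b=g([(494,110)],115)
for n,p in(('stn',st),('reader',rd),('carrier',c),('jar',j),('dish',di),('btn',b)):
    m=p.mean(0)[:2]; print(n,m,'rail xy',(m-o)@v,(m-o)@u)
print('carrier ends',[(float((q[:2]-o)@v),float((q[:2]-o)@u)) for q in c])
print('station world',o-160*u,'u',u)
E
```

```text
rail [516.7 -20.3] 472.5850391152088 yaw -6.094753253111409
stn [ 501.5 -177.7] rail xy 1.5661423337856906 -158.16484445785815
reader [ 620.5 -188.6] rail xy 121.05459710647584 -156.3213512537299
carrier [515.9 -26.3] rail xy -0.18746765818589556 -6.0075997006488775
jar [525.2 149.4] rail xy -9.55720384304354 169.6759902366785
dish [517.3 -25.7] rail xy 1.167109124218158 -5.337907915507302
btn [ 613.5 -188.9] rail xy 114.16992644902002 -157.3464724363721
carrier ends [(63.997145163901926, 50.95167842792043), (65.80325445095089, -59.99786858777915), (-64.27375459663472, -62.794344637192374), (-66.27651565096191, 47.810135994455536)]
station world [ 499.7 -179.4] u [0.1 1. ]
```

Request:
move_arm(targets="-1 0 0 0 0 0 -7;-1 0 0 0 0 0 -7;-1 0 0 0 0 0 -7;-1 0 0 0 0 0 -7;-1 0 0 0 0 0 -7")

```text
clock: 8.4
eef_pos: [470.9, -373.6, 178.1]
tool_rot: [-3.138, 0.001, 0.537]
force: [0.3, 0.7, -0.5]
width: -0.1
gripper_force: 0.0
```

Request:
move_arm(targets="-1 0 0 0 0 0 -7;-1 0 0 0 0 0 -7;-1 0 0 0 0 0 -7;-1 0 0 0 0 0 -7;-1 0 0 0 0 0 -7")

```text
clock: 8.82
eef_pos: [470.9, -373.6, 178.2]
tool_rot: [-3.138, -0.001, 1.148]
force: [-0.8, 0.7, -0.2]
width: -0.0
gripper_force: 0.0
```

Request:
move_arm(targets="-1 0 0 0 0 0 -7;-1 0 0 0 0 0 -7;-1 0 0 0 0 0 -5;-1 1.5 0 0 0 0 0;-1 2.5 0.1 0 0 0 0")

```text
clock: 9.23
eef_pos: [474.9, -336.0, 178.1]
tool_rot: [-3.139, -0.0, 1.466]
force: [0.4, 0.5, 0.5]
width: 0.3
gripper_force: 0.0
```

Request:
move_arm(targets="-1 2.7 0.1 0 0 0 0;-1 2.7 0 0 0 0 0;-1 2.7 0.1 0 0 0 0;-1 2.7 0 0 0 0 0;-1 2.7 0.1 0 0 0 0")

```text
clock: 9.65
eef_pos: [491.7, -197.6, 178.9]
tool_rot: [-3.139, -0.001, 1.471]
force: [0.7, -0.2, 0.6]
width: 0.3
gripper_force: 0.0
```

Request:
move_arm(targets="-1 2.7 0.1 0 0 0 0;-1 2.7 0 0 0 0 0;-1 2.7 0.1 0 0 0 0;-1 2.7 0 0 0 0 0;-1 2.7 0.1 0 0 0 0")

```text
clock: 10.07
eef_pos: [507.4, -63.8, 179.0]
tool_rot: [-3.139, -0.001, 1.471]
force: [0.5, 0.3, -0.4]
width: 0.1
gripper_force: 0.0
```

Request:
move_arm(targets="-1 2.7 0.1 0 0 0 0;-1 2.7 0 0 0 0 0;-1 2.7 0.1 0 0 0 0;-1 1 0 0 0 0 0;-1 0 0 0 0 0 0")

```text
clock: 10.48
eef_pos: [518.8, 28.1, 179.4]
tool_rot: [-3.14, -0.002, 1.478]
force: [0.6, -0.1, -1.2]
width: -0.1
gripper_force: 0.0
```

Request:
move_arm(targets="-1 2 0.1 0 0 0 0;-1 1.7 0.1 0 0 0 0;-1 0 0 1 0 0 0;-1 0 0 1.5 0 0 0;-1 0 0 2.5 0 0 0")

```text
clock: 10.9
eef_pos: [526.2, 58.6, 130.1]
tool_rot: [3.139, 0.001, 1.471]
force: [0.7, -0.9, 0.2]
width: -0.3
gripper_force: 0.0
```

```bash
python3 - <<'E'
from h import *
np.set_printoptions(precision=1,suppress=True)
s=read_state();print(s['clock'],s['eef_pos'],s['tool_rot'],s['force'])
i=snap('side','side2')
a=cv2.resize(i['color'][150:320,180:380],None,fx=3.4,fy=3.4,interpolation=cv2.INTER_CUBIC)
cv2.imwrite('pics/side2c.png',a[:,:,::-1])
E
```

```text
10.9 [526.2  58.6 130.1] [3.1 0.  1.5] [ 0.7 -0.9  0.2]
```

View pics/side2c.png

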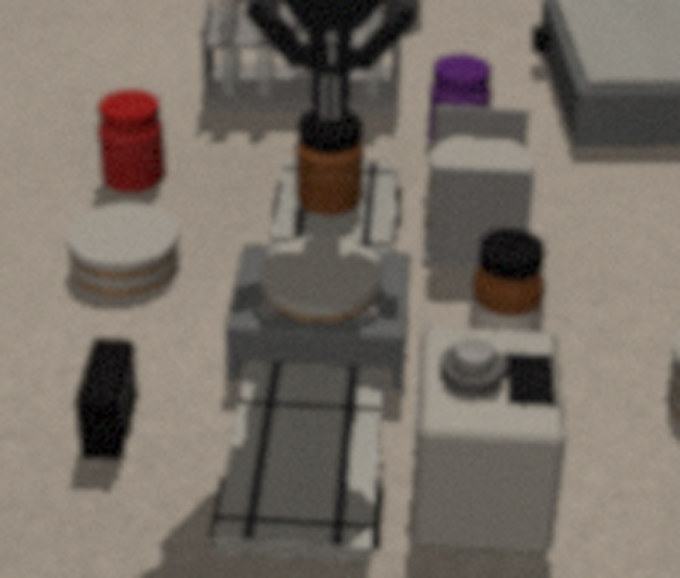

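The shut fingers come down just over the jar's lid in this view, at crop (330,110). I'll check by projection that they are in front of it and not above it.

```bash
python3 - <<'E'
from h import *
i=load('side2')
f=lambda P:(proj(i,P)-[180,150])*3.4
print(f([[526,58.6,130],[525.2,149.4,95],[525,149,20],[526,58,20]]))
E
```

```text
[[327.79404221 139.01122549]
 [323.22992098 120.74319178]
 [322.16520528 197.5583675 ]
 [326.26772857 258.05150198]]
```

Request:
move_arm(targets="-1 0.4 0 1.5 0 0 0;-1 0 0 2 0 0 0;-1 0 0 2 0 0 0;-1 0 0 2 0 0 0;-1 0 0 1.2 0 0 0")

```text
clock: 11.37
eef_pos: [523.9, 61.9, 40.8]
tool_rot: [-3.138, 0.002, 1.471]
force: [-0.9, -0.0, 0.2]
width: 0.0
gripper_force: 0.0
```

Request:
move_arm(targets="-1 0 0 0.4 0 0 0;-1 0 0 0 0 0 0")

```text
clock: 11.53
eef_pos: [524.5, 62.7, 37.8]
tool_rot: [-3.139, 0.002, 1.472]
force: [-0.6, 0.3, -0.3]
width: -0.1
gripper_force: 0.0
```

Request:
move_arm(targets="-1 -0.7 0 0 0 0 0;-1 -0.7 0 0 0 0 0;-1 -0.5 0 0 0 0 0;-1 -0.5 0 0 0 0 0;-1 -0.7 0 0 0 0 0")

```text
clock: 11.95
eef_pos: [523.1, 33.1, 39.4]
tool_rot: [3.14, -0.0, 1.473]
force: [0.3, -0.5, 1.1]
width: 0.1
gripper_force: 0.0
```

Request:
move_arm(targets="-1 -0.9 0 0 0 0 0;-1 -1 0 0 0 0 0;-1 -1 0 0 0 0 0;-1 -1 0 0 0 0 0;-1 -1 0 0 0 0 0")

```text
clock: 12.37
eef_pos: [518.0, -16.3, 38.9]
tool_rot: [3.141, -0.0, 1.473]
force: [1.0, 0.7, 1.6]
width: 0.4
gripper_force: 0.7
```

Request:
move_arm(targets="-1 -1 0 0 0 0 0;-1 -1 0 0 0 0 0;-1 -1 0 0 0 0 0;-1 -1 0 0 0 0 0;-1 -0.8 0 0 0 0 0")

```text
clock: 12.78
eef_pos: [513.0, -64.4, 38.7]
tool_rot: [-3.141, 0.0, 1.473]
force: [1.2, 0.6, 1.1]
width: 0.1
gripper_force: 0.6
```

Request:
move_arm(targets="-1 -0.6 0 0 0 0 0;-1 -0.6 0 0 0 0 0;-1 -0.5 0 0 0 0 0;-1 -0.5 0 0 0 0 0;-1 0 0 0 0 0 0")

```text
clock: 13.2
eef_pos: [510.7, -86.2, 38.7]
tool_rot: [-3.141, 0.001, 1.472]
force: [0.1, -0.4, 0.4]
width: 0.1
gripper_force: 0.0
```

```bash
python3 - <<'E'
from h import *
s=read_state();print(s['clock'],s['eef_pos'],s['tool_rot'],s['force'])
i=snap('top','top3')
a=cv2.resize(i['color'][150:290,240:440],None,fx=4,fy=4,interpolation=cv2.INTER_CUBIC)
cv2.imwrite('pics/top3c.png',cv2.convertScaleAbs(a[:,:,::-1],alpha=1.6))
E
```

```text
13.2 [510.73068294 -86.18763683  38.69226117] [-3.14096539e+00  9.25284825e-04  1.47212272e+00] [ 0.14451242 -0.40322639  0.37137855]
```

View pics/top3c.png

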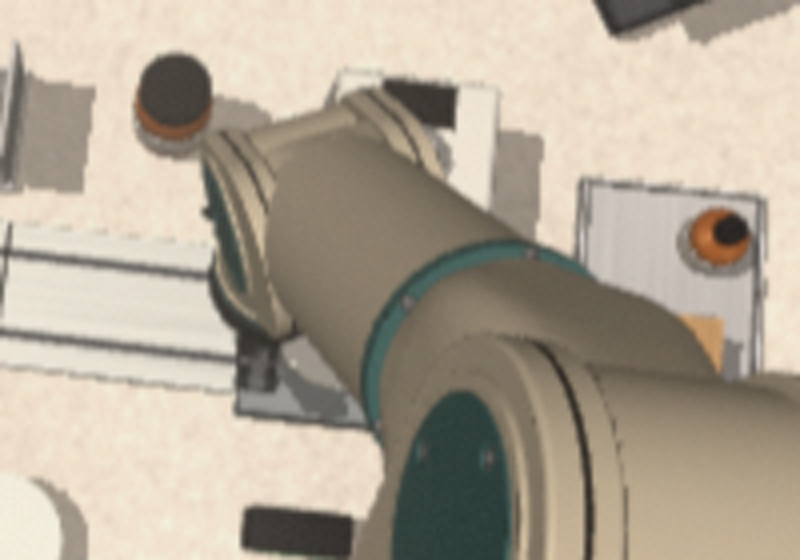

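The carrier is moving ahead of the fingers, its near corner at (236,410) in the crop. The arm hides most of the rest, so I continue slowly on the force readings.

Request:
move_arm(targets="-1 -0.4 0 0 0 0 0;-1 -0.4 0 0 0 0 0;-1 -0.3 0 0 0 0 0")

```text
clock: 13.5
eef_pos: [510.1, -95.9, 38.8]
tool_rot: [3.142, 0.0, 1.474]
force: [-0.1, 0.4, 0.0]
width: 0.0
gripper_force: 0.4
```

Request:
move_arm(targets="-1 -0.3 0 0 0 0 0;-1 -0.2 0 0 0 0 0;-1 0 0 0 0 0 0")

```text
clock: 13.75
eef_pos: [509.5, -101.6, 38.8]
tool_rot: [-3.141, 0.001, 1.473]
force: [0.1, -0.3, 0.5]
width: 0.4
gripper_force: 0.0
```

Request:
move_arm(targets="-1 -0.2 0 0 0 0 0;-1 -0.2 0 0 0 0 0;-1 0 0 0 0 0 0")

```text
clock: 14.0
eef_pos: [509.1, -105.2, 38.8]
tool_rot: [-3.141, 0.0, 1.473]
force: [0.3, 0.0, -0.2]
width: 0.0
gripper_force: 0.0
```

```bash
python3 - <<'E'
from h import *
s=read_state();print(s['clock'],s['eef_pos'],s['tool_rot'],s['force'])
i=snap('wrist','w5');j=snap('side','side3')
f=lambda k,P:proj(k,P)
E
```

```text
14.0 [ 509.08465079 -105.20666566   38.78534255] [-3.14140323e+00  3.99598481e-04  1.47304442e+00] [ 0.31439926  0.03106745 -0.21742179]
```

Request:
move_arm(targets="-1 -0.2 0 0 0 0 0;-1 -0.1 0 0 0 0 0;-1 0 0 0 0 0 0")

```text
clock: 14.35
eef_pos: [508.9, -107.9, 38.8]
tool_rot: [3.142, 0.0, 1.473]
force: [-1.5, 0.3, -0.0]
width: -0.2
gripper_force: 0.0
```

Request:
move_arm(targets="-1 -0.2 0 0 0 0 0;-1 -0.1 0 0 0 0 0;-1 0 0 0 0 0 0")

```text
clock: 14.6
eef_pos: [508.6, -111.1, 38.8]
tool_rot: [3.142, 0.0, 1.473]
force: [-0.3, -0.4, -0.4]
width: -0.1
gripper_force: 0.0
```

```bash
python3 - <<'E'
from h import *
i=snap('wrist','w6');j=snap('side','side4')
a=cv2.resize(j['color'][210:330,215:355],None,fx=4,fy=4,interpolation=cv2.INTER_CUBIC)
b=cv2.resize(i['color'],None,fx=.42,fy=.42)
m=np.zeros((480,800,3),np.uint8);m[:480,:560]=a;m[:b.shape[0],560:560+b.shape[1]]=b
cv2.imwrite('pics/mont.png',cv2.convertScaleAbs(m[:,:,::-1],alpha=1.4))
u=np.array([.0993,.995]);v=np.array([.995,-.0993]);s=np.array([501,-178.])
for y in(-57,-55,55):
  for x in(-65,-50,50,65):
    for z in (20,24,54):
      p=s+u*y+v*x;print(y,x,z,((proj(j,[[*p,z]])[0]-[215,210])*4+1.5).round())
E
```

```text
-57 -65 20 [ 84. 367.]
-57 -65 24 [ 84. 361.]
-57 -65 54 [ 82. 320.]
-57 -50 20 [112. 368.]
-57 -50 24 [111. 363.]
-57 -50 54 [110. 322.]
-57 50 20 [296. 379.]
-57 50 24 [296. 374.]
-57 50 54 [298. 332.]
-57 65 20 [324. 381.]
-57 65 24 [324. 375.]
-57 65 54 [326. 334.]
-55 -65 20 [ 85. 364.]
-55 -65 24 [ 84. 359.]
-55 -65 54 [ 82. 318.]
-55 -50 20 [112. 366.]
-55 -50 24 [112. 360.]
-55 -50 54 [110. 319.]
-55 50 20 [296. 376.]
-55 50 24 [296. 371.]
-55 50 54 [298. 330.]
-55 65 20 [324. 378.]
-55 65 24 [324. 373.]
-55 65 54 [326. 331.]
55 -65 20 [112. 233.]
55 -65 24 [112. 228.]
55 -65 54 [111. 188.]
55 -50 20 [137. 234.]
55 -50 24 [137. 229.]
55 -50 54 [136. 189.]
55 50 20 [305. 243.]
55 50 24 [305. 238.]
55 50 54 [307. 199.]
55 65 20 [330. 245.]
55 65 24 [330. 240.]
55 65 54 [332. 200.]
```

View pics/mont.png

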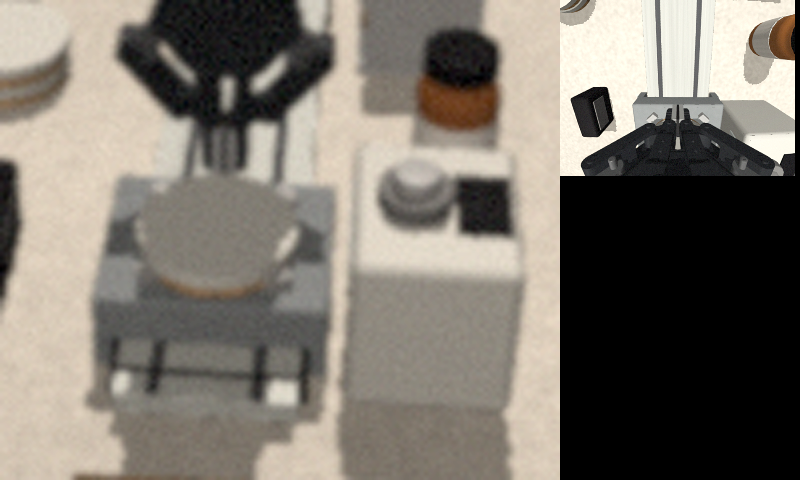

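The carrier is about 10–16 mm short of the outer frame line: its front top edge is at row ~300, where a seated carrier would be at ~322. The dish is in its nest. I keep pushing in small steps.

Request:
move_arm(targets="-1 -0.2 0 0 0 0 0;-1 -0.1 0 0 0 0 0;-1 0 0 0 0 0 0")

```text
clock: 14.95
eef_pos: [508.5, -112.0, 38.8]
tool_rot: [3.141, -0.002, 1.474]
force: [-0.3, 4.6, 0.3]
width: 0.1
gripper_force: 2.2
```

Request:
move_arm(targets="-1 -0.2 0 0 0 0 0;-1 -0.1 0 0 0 0 0;-1 0 0 0 0 0 0")

```text
clock: 15.2
eef_pos: [508.5, -112.6, 38.9]
tool_rot: [3.141, -0.005, 1.476]
force: [-0.1, 9.3, 1.1]
width: 0.2
gripper_force: 4.7
```

```bash
python3 - <<'E'
from h import *
print(read_state()['force'])
j=snap('side','side5');g0=cv2.cvtColor(load('side4')['color'],cv2.COLOR_RGB2GRAY);g=cv2.cvtColor(j['color'],cv2.COLOR_RGB2GRAY)
for x in (242,246,290,294): print(x,list(zip(range(278,306),g0[278:306,x].tolist(),g[278:306,x].tolist())))
E
```

```text
[-0.07257537  9.34350696  1.12705239]
242 [(278, 100, 97), (279, 101, 98), (280, 97, 96), (281, 99, 99), (282, 98, 100), (283, 95, 98), (284, 92, 95), (285, 75, 84), (286, 67, 73), (287, 67, 68), (288, 61, 62), (289, 65, 63), (290, 64, 66), (291, 63, 64), (292, 61, 64), (293, 59, 62), (294, 56, 54), (295, 50, 54), (296, 48, 45), (297, 49, 51), (298, 49, 48), (299, 47, 50), (300, 48, 52), (301, 54, 52), (302, 61, 61), (303, 70, 68), (304, 81, 75), (305, 84, 85)]
246 [(278, 100, 98), (279, 100, 95), (280, 99, 103), (281, 101, 99), (282, 101, 100), (283, 97, 101), (284, 93, 97), (285, 82, 86), (286, 70, 77), (287, 63, 66), (288, 65, 65), (289, 67, 64), (290, 62, 61), (291, 64, 64), (292, 63, 62), (293, 59, 64), (294, 66, 67), (295, 74, 75), (296, 79, 81), (297, 82, 81), (298, 80, 85), (299, 81, 80), (300, 78, 74), (301, 66, 65), (302, 85, 82), (303, 122, 119), (304, 139, 137), (305, 137, 140)]
290 [(278, 100, 97), (279, 100, 99), (280, 99, 99), (281, 97, 100), (282, 99, 96), (283, 100, 100), (284, 98, 97), (285, 97, 99), (286, 98, 97), (287, 88, 92), (288, 76, 80), (289, 61, 70), (290, 66, 62), (291, 62, 60), (292, 59, 59), (293, 62, 58), (294, 63, 64), (295, 62, 65), (296, 56, 58), (297, 53, 55), (298, 52, 55), (299, 54, 55), (300, 49, 50), (301, 47, 49), (302, 42, 41), (303, 33, 40), (304, 41, 33), (305, 46, 46)]
294 [(278, 101, 98), (279, 99, 101), (280, 97, 100), (281, 98, 98), (282, 96, 99), (283, 100, 100), (284, 98, 103), (285, 102, 101), (286, 100, 99), (287, 89, 98), (288, 74, 80), (289, 70, 74), (290, 62, 62), (291, 64, 64), (292, 62, 63), (293, 62, 66), (294, 60, 60), (295, 61, 67), (296, 64, 62), (297, 63, 62), (298, 60, 64), (299, 61, 65), (300, 61, 60), (301, 63, 63), (302, 62, 63), (303, 69, 65), (304, 78, 73), (305, 82, 83)]
```

Resistance is rising to 9 N, so this is the climb into the detent. I continue gently.

Request:
move_arm(targets="-1 -0.1 0 0 0 0 0;-1 0 0 0 0 0 0")

```text
clock: 15.42
eef_pos: [508.5, -112.8, 38.9]
tool_rot: [3.141, -0.006, 1.477]
force: [-0.7, 10.9, 2.0]
width: 0.2
gripper_force: 5.6
```

Request:
move_arm(targets="-1 -0.1 0 0 0 0 0;-1 0 0 0 0 0 0")

```text
clock: 15.58
eef_pos: [508.5, -112.9, 38.9]
tool_rot: [3.141, -0.006, 1.478]
force: [-1.1, 12.5, 1.4]
width: 0.0
gripper_force: 6.4
```

Request:
move_arm(targets="-1 -0.1 0 0 0 0 0;-1 0 0 0 0 0 0")

```text
clock: 15.75
eef_pos: [508.5, -113.0, 38.9]
tool_rot: [3.141, -0.007, 1.478]
force: [-1.2, 13.8, 1.2]
width: -0.4
gripper_force: 7.3
```

```bash
python3 - <<'E'
from h import *
np.set_printoptions(precision=1,suppress=True)
j=snap('side','side6');g=cv2.GaussianBlur(cv2.cvtColor(j['color'],cv2.COLOR_RGB2GRAY),(5,1),0)
u=np.array([.0993,.995]);v=np.array([.995,-.0993]);s=np.array([501,-178.])
def r(uv,z):
    p=onz(j,[uv],z)[0][:2]-s; return (p@v).round(1),(p@u).round(1)
for x in (258,264,280): print(x,list(zip(range(276,312),g[276:312,x].tolist())))
for uv in [(242,285.3),(292,288.3)]: print(uv,[ (z,r(uv,z)) for z in (54,61)])
print('cols row 291',list(zip(range(232,246),g[291,232:246].tolist())),list(zip(range(290,306),g[291,290:306].tolist())))
print('line',r((265,303),20))
# dish: contour of the bright-ish top
print('back edge col 247..249,',list(zip(range(248,268),g[248:268,248].tolist())))
print(read_state()['qpos'],read_state()['force'],read_state()['torque'])
E
```

```text
258 [(276, 91), (277, 91), (278, 96), (279, 93), (280, 89), (281, 75), (282, 63), (283, 59), (284, 58), (285, 62), (286, 68), (287, 67), (288, 64), (289, 63), (290, 63), (291, 63), (292, 63), (293, 63), (294, 63), (295, 67), (296, 76), (297, 82), (298, 83), (299, 84), (300, 83), (301, 72), (302, 55), (303, 55), (304, 73), (305, 82), (306, 80), (307, 81), (308, 85), (309, 92), (310, 93), (311, 91)]
264 [(276, 89), (277, 89), (278, 90), (279, 96), (280, 98), (281, 97), (282, 90), (283, 77), (284, 65), (285, 62), (286, 68), (287, 66), (288, 64), (289, 64), (290, 61), (291, 63), (292, 62), (293, 61), (294, 62), (295, 66), (296, 70), (297, 79), (298, 82), (299, 83), (300, 83), (301, 78), (302, 63), (303, 56), (304, 69), (305, 82), (306, 83), (307, 82), (308, 86), (309, 94), (310, 94), (311, 92)]
280 [(276, 89), (277, 86), (278, 83), (279, 83), (280, 78), (281, 72), (282, 63), (283, 58), (284, 57), (285, 58), (286, 60), (287, 67), (288, 65), (289, 64), (290, 64), (291, 62), (292, 62), (293, 63), (294, 61), (295, 62), (296, 61), (297, 50), (298, 44), (299, 45), (300, 46), (301, 46), (302, 4
[... 334 characters left out ...]
48), (233, 148), (234, 148), (235, 146), (236, 136), (237, 117), (238, 93), (239, 75), (240, 67), (241, 66), (242, 65), (243, 63), (244, 62), (245, 62)] [(290, 61), (291, 62), (292, 62), (293, 61), (294, 61), (295, 63), (296, 73), (297, 93), (298, 117), (299, 130), (300, 127), (301, 112), (302, 97), (303, 92), (304, 94), (305, 98)]
line (np.float64(-1.1), np.float64(-57.0))
back edge col 247..249, [(248, 151), (249, 151), (250, 151), (251, 151), (252, 149), (253, 144), (254, 122), (255, 105), (256, 97), (257, 97), (258, 96), (259, 97), (260, 97), (261, 98), (262, 98), (263, 93), (264, 79), (265, 71), (266, 67), (267, 68)]
[ 0.4  0.7 -0.3  2.   0.4  0.5 -0.4] [-0.3 14.8  1.5] [ 3.2  0.1 -0. ]
```

```bash
python3 - <<'E'
from h import *
np.set_printoptions(precision=1,suppress=True)
u=np.array([.0993,.995]);v=np.array([.995,-.0993]);s=np.array([501,-178.])
w=load('w6');print('tcp',proj(w,[[508.6,-111.1,38.8]]))
for y in (55,68):
  print(y,[proj(w,[[*(s+u*y+v*x),z]])[0] for x in(-65,65) for z in(24,54)])
hsv=cv2.cvtColor(w['color'],cv2.COLOR_RGB2HSV)
g=cv2.cvtColor(w['color'],cv2.COLOR_RGB2GRAY)
for x in (200,215,235,335,350): print(x,[(r,int(g[r,x])) for r in range(210,330,3)])
for r in(235,245,255,265): print('row',r,[(c,int(g[r,c])) for c in range(170,400,6)])
t=load('top3');p=onz(t,[((236.5)/4-.5+240,(410.5)/4-.5+150)],54)[0][:2]-s;print('top3 corner',p@v,p@u,'tcp then',(np.array([510.7,-86.2])-s)@u)
j=load('side6')
for uv in[(248,254.3)]: q=onz(j,[uv],54)[0][:2]-s;print('back',q@v,q@u)
q=onz(j,[(264,296.5)],24)[0][:2]-s;print('bottom front',q@v,q@u)
E
```

```text
tcp [[280.7 244.3]]
55 [array([186.7, 250.6]), array([171.8, 273.1]), array([371.7, 251. ]), array([386.4, 273.5])]
68 [array([184.8, 233.6]), array([169.2, 253.9]), array([373.7, 234. ]), array([389.1, 254.3])]
200 [(210, 177), (213, 180), (216, 180), (219, 148), (222, 80), (225, 79), (228, 53), (231, 80), (234, 76), (237, 78), (240, 78), (243, 81), (246, 85), (249, 119), (252, 128), (255, 132), (258, 129), (261, 128), (264, 129), (267, 125), (270, 127), (273, 131), (276, 129), (279, 130), (282, 131), (285, 131), (288, 130), (291, 131), (294, 132), (297, 40), (300, 29), (303, 29), (306, 25), (309, 22), (312, 26), (315, 22), (318, 24), (321, 26), (324, 28), (327, 25)]
215 [(210, 172), (213, 172), (216, 171), (219, 172), (222, 173), (225, 173), (228, 175), (231, 85), (234, 78), (237, 82), (240, 79), (243, 80), (246, 83), (249, 117), (252, 126), (255, 128), (258, 128), (261, 128), (264, 126), (267, 128), (270, 129), (273, 113), (276, 87), (279, 163), (282, 158), (285, 159), (288, 161), (291, 170), (294, 6), (297, 19), (300, 19), (303, 30), (306, 28), (309, 23), (312, 29), (315, 37), (3
[... 2717 characters left out ...]
, (368, 115), (374, 132), (380, 132), (386, 131), (392, 101), (398, 113)]
row 265 [(170, 181), (176, 127), (182, 130), (188, 128), (194, 128), (200, 128), (206, 129), (212, 128), (218, 131), (224, 130), (230, 126), (236, 131), (242, 130), (248, 132), (254, 29), (260, 30), (266, 62), (272, 98), (278, 20), (284, 81), (290, 100), (296, 21), (302, 24), (308, 112), (314, 127), (320, 127), (326, 129), (332, 129), (338, 130), (344, 127), (350, 128), (356, 130), (362, 131), (368, 129), (374, 128), (380, 130), (386, 120), (392, 81), (398, 97)]
top3 corner -64.2003532429162 96.28720888650042 tcp then 92.30421
back -52.699675007575735 64.89919309553426
bottom front -4.758142448509942 -41.45736689590858
```

The wrist picture shows the face unbroken at rows 231–247, with the finger tips visible only from row 252. The contact is therefore not where I assumed, and the pads may be bearing on the dish edge. I'll back off and check where the tips project in free air.

Request:
move_arm(targets="-1 0.6 0 0 0 0 0;-1 1 0 0 0 0 0;-1 1 0 0 0 0 0;-1 0.9 0 0 0 0 0;-1 0 0 0 0 0 0")

```text
clock: 16.22
eef_pos: [511.7, -82.4, 39.0]
tool_rot: [3.141, -0.001, 1.476]
force: [-0.1, 0.8, 0.4]
width: -0.1
gripper_force: 0.0
```

```bash
python3 - <<'E'
from h import *
np.set_printoptions(precision=1,suppress=True)
u=np.array([.0993,.995]);v=np.array([.995,-.0993]);s=np.array([501,-178.])
st=read_state();P=st['eef_pos'];print(P,st['force'],st['tool_rot'])
w=snap('wrist','w7');j=snap('side','side7')
print('tcp',proj(w,[P]),'at+40',proj(w,[P+[0,0,40]]))
g=cv2.cvtColor(w['color'],cv2.COLOR_RGB2GRAY)
for r in range(216,300,4): print(r,' '.join('%3d'%g[r,c] for c in range(236,332,4)))
for x in (215,350): print(x,[(r,int(g[r,x])) for r in range(240,340,4)])
gs=cv2.cvtColor(j['color'],cv2.COLOR_RGB2GRAY)
for x in (242,292): print(x,gs[278:306,x])
E
```

```text
[511.7 -82.4  39. ] [-0.1  0.8  0.4] [ 3.1 -0.   1.5]
tcp [[280.6 244.3]] at+40 [[280.8 278.6]]
216  65  69 102 168 171 171 169 169 165 164 168 169 170 170 167 164 167 170 171 164 157  74  69 167
220  67  71 106 167 172 170 170 169 167 165 168 167 170 168 169 165 167 169 167 165 151  70  69 166
224  63  72  91 167 172 168 171 167 166 164 170 169 169 170 168 165 168 168 169 166 124  76  68 165
228  68  72  92 167 172 171 171 169 165 164 168 168 170 170 168 165 168 169 166 166 133  69  71 164
232  70  69  76 166 172 171 170 169 165 165 167 170 169 167 170 168 167 169 168 165 112  72  66 165
236  72  72  77 169 171 171 172 167 166 164 168 169 169 169 167 167 167 169 167 168  92  73  65 164
240  73  73  68 166 173 171 171 169 165 165 168 170 170 168 170 168 166 169 167 166  73  70  68 165
244  78  73  65 168 171 169 171 170 167 163 169 169 169 169 170 167 167 168 166 168  75  71  71 164
248  99  75  68 169 171 170 171 170 158 153 159 159 161 158 157 168 167 167 168 168  70  70  86 167
252 122  69  68 171 172 169 171 169 115  96  98  20 102  96 101 167 169 168 167 168  72  70 103 167
256 
[... 1208 characters left out ...]
276, 75), (280, 78), (284, 75), (288, 74), (292, 79), (296, 24), (300, 23), (304, 23), (308, 20), (312, 22), (316, 24), (320, 31), (324, 35), (328, 39), (332, 45), (336, 42)]
350 [(240, 155), (244, 158), (248, 155), (252, 168), (256, 150), (260, 118), (264, 112), (268, 92), (272, 76), (276, 80), (280, 76), (284, 77), (288, 76), (292, 103), (296, 25), (300, 25), (304, 44), (308, 21), (312, 28), (316, 27), (320, 35), (324, 32), (328, 45), (332, 45), (336, 38)]
242 [ 97 100  99 100  98  97  93  76  69  63  62  68  64  64  60  60  55  47
  48  46  48  49  51  54  60  69  77  86]
292 [ 98  99  98  96 100  98  99 100  97  90  75  67  64  63  58  60  66  63
  59  52  47  46  41  45  44  52  64  65]
```

In free air the tips' front edge is at row 249, so they weren't hidden: the real tips sit higher than the reported TCP. They were riding above the carrier top and bearing on the dish. I'll lower the tool while watching for contact with the bed.

Request:
move_arm(targets="-1 0.3 0 0.5 0 0 0;-1 0 0 0.6 0 0 0;-1 0 0 0.4 0 0 0;-1 0 0 0 0 0 0")

```text
clock: 16.65
eef_pos: [510.5, -82.2, 22.6]
tool_rot: [-3.14, 0.0, 1.473]
force: [-0.3, 0.5, -0.0]
width: 0.1
gripper_force: 0.0
```

Request:
move_arm(targets="-1 0 0 0.2 0 0 0;-1 0 0 0 0 0 0")

```text
clock: 16.82
eef_pos: [511.2, -82.0, 21.4]
tool_rot: [-3.141, 0.0, 1.473]
force: [-1.3, 0.2, -0.2]
width: 0.2
gripper_force: 0.0
```

```bash
python3 - <<'E'
from h import *
np.set_printoptions(precision=1,suppress=True)
u=np.array([.0993,.995]);v=np.array([.995,-.0993]);s=np.array([501,-178.])
st=read_state();P=st['eef_pos'];print(P,st['force'])
j=snap('side','side8');c=j['color']
# dish vs carrier in side view: dump dish columns/rows
h=cv2.cvtColor(c,cv2.COLOR_RGB2GRAY)
print('predicted dish top edges if carrier y=+13:',[proj(j,[[*(s+u*(13+dy)+v*dx),70]])[0] for dx,dy in((-45,0),(45,0),(0,45),(0,-45))])
for r in (258,262,266,270): print(r,h[r,240:300:2])
for cc in (262,268,274): print(cc,h[246:290,cc])
E
```

```text
[511.2 -82.   21.4] [-1.3  0.2 -0.2]
predicted dish top edges if carrier y=+13: [array([248.3, 263.3]), array([288.5, 265.4]), array([270. , 251.9]), array([266.5, 277.8])]
258 [149 140  82  54  55  55  74  86  88  87  89  89  90  87  88  86  89  87
  89  86  87  87  92  87  67  61  59  60  85 113]
262 [150 123  74  66  85 130 117  86  88  90  89  88  89  88  88  89  90  89
  90  88  89  88  90 134 117  62  55  58  74 106]
266 [143 106  96  98 109 119  90  89  89  86  88  91  88  88  87  90  89  90
  90  90  88  90 108 151 147 106  96  98  94 104]
270 [130  99  99  99  97  92  89  89  88  89  91  88  90  89  89  91  89  90
  92  86  88  90 112 150 120  97  99  99  98 118]
262 [84 77 69 67 71 73 74 76 82 86 90 88 89 90 89 87 88 90 88 87 91 91 90 87
 88 85 86 89 90 89 90 90 92 97 99 92 76 65 64 62 67 67 64 63]
268 [ 47  42  42  57  90 119 126 120 103  90  86  88  88  88  86  88  88  91
  89  87  87  90  87  89  89  88  89  88  88  90  87  88  88  95  99  94
  84  68  63  57  67  65  63  65]
274 [ 58  59  62  59  72  92 103 108  98  91  91  88  87  87  89  92  89  89
  90  89  90  88  87  89  90  89  88  88  89  91  91  89  89  94  90  90
  79  73  65  60  62  66  65  65]
```

Request:
move_arm(targets="-1 0 0 0.2 0 0 0;-1 0 0 0 0 0 0")

```text
clock: 17.03
eef_pos: [511.4, -81.9, 19.7]
tool_rot: [3.142, 0.0, 1.473]
force: [-0.1, 0.4, 0.4]
width: 0.0
gripper_force: 0.0
```

Request:
move_arm(targets="-1 0 0 0.2 0 0 0;-1 0 0 0 0 0 0")

```text
clock: 17.2
eef_pos: [511.3, -81.8, 17.6]
tool_rot: [-3.141, 0.0, 1.473]
force: [-0.6, -0.1, -0.1]
width: -0.2
gripper_force: 0.0
```

Request:
move_arm(targets="-1 0 0 0.2 0 0 0;-1 0 0 0 0 0 0")

```text
clock: 17.37
eef_pos: [511.3, -81.8, 15.6]
tool_rot: [-3.141, 0.0, 1.473]
force: [0.1, 0.8, -0.2]
width: -0.1
gripper_force: 0.0
```

Request:
move_arm(targets="-1 0 0 0.2 0 0 0;-1 0 0 0 0 0 0")

```text
clock: 17.53
eef_pos: [511.3, -81.8, 13.5]
tool_rot: [-3.141, 0.0, 1.473]
force: [-0.1, -0.6, 0.0]
width: -0.3
gripper_force: 0.0
```

No contact even at a reported 13.5, below the bed top, so the true tips are about 15–24 mm above the reported TCP. The tips are now at face height (about 28–38 mm). I'll push on the carrier face.

Request:
move_arm(targets="-1 -0.5 0 0 0 0 0;-1 -0.5 0 0 0 0 0;-1 -0.4 0 0 0 0 0;-1 0 0 0 0 0 0")

```text
clock: 17.87
eef_pos: [510.0, -96.0, 13.8]
tool_rot: [3.141, -0.001, 1.472]
force: [-0.2, 1.0, -0.1]
width: -0.0
gripper_force: 0.6
```

Request:
move_arm(targets="-1 -0.2 0 0 0 0 0;-1 -0.2 0 0 0 0 0;-1 0 0 0 0 0 0")

```text
clock: 18.12
eef_pos: [510.0, -96.7, 13.9]
tool_rot: [3.141, -0.004, 1.476]
force: [-0.5, 7.1, 0.8]
width: -0.1
gripper_force: 3.6
```

Request:
move_arm(targets="-1 -0.2 0 0 0 0 0;-1 -0.2 0 0 0 0 0;-1 0 0 0 0 0 0")

```text
clock: 18.37
eef_pos: [509.8, -98.7, 13.9]
tool_rot: [3.141, -0.006, 1.477]
force: [-1.3, 10.7, 1.2]
width: 0.0
gripper_force: 5.5
```

Request:
move_arm(targets="-1 -0.2 0 0 0 0 0;-1 0 0 0 0 0 0")

```text
clock: 18.53
eef_pos: [509.4, -102.8, 13.9]
tool_rot: [3.141, -0.003, 1.476]
force: [-0.6, 4.2, -0.4]
width: 0.2
gripper_force: 2.0
```

Request:
move_arm(targets="-1 -0.2 0 0 0 0 0;-1 0 0 0 0 0 0")

```text
clock: 18.7
eef_pos: [508.9, -107.4, 13.8]
tool_rot: [-3.141, -0.0, 1.474]
force: [0.2, 1.5, -0.4]
width: -0.4
gripper_force: 0.7
```

Request:
move_arm(targets="-1 -0.2 0 0 0 0 0;-1 0 0 0 0 0 0")

```text
clock: 18.87
eef_pos: [508.6, -110.8, 13.8]
tool_rot: [-3.141, 0.001, 1.472]
force: [0.1, 1.4, 0.3]
width: -0.0
gripper_force: 0.3
```

Past the crest. I measure the carrier.

```bash
cat > m.py <<'E'
from h import *
u=np.array([.0993,.995]);v=np.array([.995,-.0993]);s=np.array([501,-178.])
def carr(tag):
    j=snap('side',tag);g=cv2.GaussianBlur(cv2.cvtColor(j['color'],cv2.COLOR_RGB2GRAY),(3,1),0).astype(float)
    o=[]
    for x in (242,246,290,293):
        col=g[276:300,x]; i=np.where((col[:-1]>82)&(col[1:]<=82))[0]
        if len(i): r=276+i[0]+(col[i[0]]-82)/(col[i[0]]-col[i[0]+1]); p=onz(j,[(x,r)],54)[0][:2]-s; o.append((x,round(r,1),round(float(p@u),1)))
    print(o,read_state()['force'].round(1))
E
python3 -c "
from m import *
carr('side9')"
```

```text
[(242, np.float64(289.6), -55.6), (246, np.float64(290.0), -56.1), (290, np.float64(292.6), -56.5), (293, np.float64(292.6), -55.9)] [-0.1  0.1 -0.8]
```

Request:
move_arm(targets="-1 0.5 0 0 0 0 0;-1 1 0 0 0 0 0;-1 1.5 0 0 0 0 0;-1 0 0 -2 0 0 0;-1 0 0 -3 0 0 0")

```text
clock: 19.33
eef_pos: [509.8, -77.2, 62.4]
tool_rot: [-3.136, -0.001, 1.477]
force: [0.8, -1.7, 1.1]
width: 0.1
gripper_force: 0.0
```

Request:
move_arm(targets="-1 0 0 -3 0 0 0;-1 0 0 -3 0 0 0;-1 0 0 -3 0 0 0;-1 0 0 -2 0 0 0;-1 0 0 0 0 0 0")

```text
clock: 19.75
eef_pos: [514.8, -78.9, 178.1]
tool_rot: [3.133, 0.0, 1.474]
force: [0.5, -0.7, 0.3]
width: -0.1
gripper_force: 0.0
```

```bash
python3 - <<'E'
from m import *
carr('side10');st=read_state();print(st['eef_pos'],st['tool_rot'],st['clock'])
w=snap('wrist','w8');
print('dish centre pred',proj(w,[[*s,70]]),'rim',[proj(w,[[*(s+45*np.array(d)@np.array([v,u])),70]])[0].round(1) for d in((1,0),(-1,0),(0,1),(0,-1))])
g=cv2.cvtColor(w['color'],cv2.COLOR_RGB2GRAY)
x=int(proj(w,[[*s,70]])[0][0]);
for r in(250,270,290): print(r,g[r,150:420:6])
for d in (0,): print(x,g[180:400:5,x])
E
```

```text
[(242, np.float64(277.4), -17.1), (290, np.float64(278.2), -11.2), (293, np.float64(280.3), -17.3)] [-0.5  1.5  0.5]
[513.39372928 -79.0916429  176.00945758] [3.13643243e+00 2.54202224e-04 1.47398603e+00] 19.8
dish centre pred [[277.30885762 284.68500234]] rim [array([318.3, 284.6]), array([236.2, 284.6]), array([277.3, 247.6]), array([277.3, 318.2])]
250 [ 30  32  28  46  32 122 180 179 178 181 176 173 124 128 128 143 158 127
 126  98  99 100  12  98  90 126 130 154 109 127 128  93  79  76  79 127
 151 154 153 154 155 154 156 157 155]
270 [172 177 177 173 174 174 176 177 179 177 173 177 119 129 127 123 179 165
  22  20  98  94  10  99  90  14  15 181 126 125 127  74  77  80  78 169
 181 181 180 180 180 182 180 180 181]
290 [176 180 177 171 180 171 172 177 174 175 180 183 181  85  86 130  85  30
  20  18  25 103  46  21  25  27  25  21 125  82 130  77  82  87 123 179
 180 101  66  84 113 109  62 186  26]
277 [176 177 176 176 178 177 179 179 139  74  83 126 127 127  90  71  70  67
  54  50  33  73  50  38  32  36  35  38  40  49 108 128  64 107 108  68
  16  26  22  25  12  18  12  17]
```

```bash
python3 - <<'E'
from m import *
for t in('side9','side10'):
    g=cv2.cvtColor(load(t)['color'],cv2.COLOR_RGB2GRAY)
    for x in (240,244,264,292): print(t,x,g[270:312,x])
w=load('w8');g=cv2.cvtColor(w['color'],cv2.COLOR_RGB2GRAY)
for y in(55,75): print(y,[proj(w,[[*(s+u*y+v*x),54]])[0].round(1) for x in(-62,62)])
for x in (222,226,332): print(x,g[200:300:2,x])
E
```

```text
side9 240 [132 126 118 117 111 107 102 104 103  99 102  99  99  99  97 101  97  99
  99  88  80  67  66  64  63  65  62  62  64  58  55  55  60  59  57  62
  72  80  82  84  81  80]
side9 244 [ 88  98  96  99  97 100  97  96  98  99 100 101  99  98  96  98 100  98
  99  92  81  68  68  61  58  66  61  65  62  56  57  44  42  65  75  88
 101 123 118 100  89  89]
side9 264 [ 90  88  91  90  90  89  87  88  88  91  85  92  87  93  99 101  96  81
  72  64  64  66  66  62  67  63  62  61  63  63  69  72  66  58  68  82
  80  81  85  93  96  91]
side9 292 [ 55  67  88  95  97 100  98  97  97  98  97  99 100 101 101  98  97  98
  96 100  98  99  87  75  68  64  62  61  61  63  64  58  56  52  51  52
  49  55  57  68  76  79]
side10 240 [131 124 120 117 109 105 102  96  83  69  61  59  59  53  52  56  61  79
  88  87  72  66  61  61  63  63  60  61  65  59  56  56  58  56  57  62
  71  80  81  81  83  83]
side10 244 [ 99  95  99  97 100  96  89  75  60  61  53  56  53  59  56  57  68  87
  97  90  77  68  66  62  61  61  62  63  60  56  62  47  44  62  77  83
  97 115 110  98  91  86]
side10
[... 297 characters left out ...]
]), array([334.4, 232.7])]
75 [array([219.1, 215.2]), array([335.5, 215.4])]
222 [181 180 178 179 179 179 180 182 176 179 178 167 170 140  77  79 123 126
 129 127 128 126 129 124 126 124 124 119 118 117 119 118 115 112 116 119
 119 124 127 141 126 146 153 176 176 181 184  56  21  21]
226 [173 178 177 176 178 179 179 181 152  73  75  80  77  75  76  83 125 128
 127 126 126 125 127 125 127 125 129 131 129 128 124 128 128 132 127 128
 123 124 127 127 127 125 125 127 103  93  87  87  54  23]
332 [179 179 180 178 179 180 179 177 178 155 106  80  78  74  81  85 123 128
 131 128 128 130 127 129 128 126 128 129 127 128 130 129 128 128 126 130
 130 131 129 128 126 123 124 118 116 113 116 114 109 109]
```

The carrier's front edge stays at −56 mm, so it is seated within 1 mm. Next, the button.

Request:
move_arm(targets="-1 -1.5 1.7 0 0 0 0;-1 -2.2 2.4 0 0 0 0;-1 -2.2 2.4 0 0 0 0;-1 -2.2 2.4 0 0 0 0;-1 -1.8 2 0 0 0 0")

```text
clock: 20.27
eef_pos: [610.8, -190.5, 171.7]
tool_rot: [-3.139, 0.0, 1.473]
force: [0.5, 0.3, 0.3]
width: 0.0
gripper_force: 0.0
```

Request:
move_arm(targets="-1 0 0 1 0 0 0;-1 0 0 1.5 0 0 0;-1 0 0 1 0 0 0;-1 0 0 0.5 0 0 0;-1 0 0 0 0 0 0")

```text
clock: 20.68
eef_pos: [608.8, -187.8, 131.5]
tool_rot: [-3.137, -0.001, 1.475]
force: [0.2, -0.3, 0.4]
width: -0.2
gripper_force: 0.0
```

```bash
python3 - <<'E'
from m import *
st=read_state();print(st['eef_pos'],st['tool_rot'],st['clock'],st['force'])
j=snap('side','side11');w=snap('wrist','w9')
print('side: btn',proj(j,[[612,-188.5,117]]),'tip z+0,+20',proj(j,[st['eef_pos'],st['eef_pos']+[0,0,20]]))
g=cv2.cvtColor(j['color'],cv2.COLOR_RGB2GRAY)
for r in range(215,266,2): print(r,' '.join('%3d'%q for q in g[r,300:348:2]))
E
```

```text
[ 608.77683489 -187.76789399  131.48991012] [-3.13715222e+00 -8.35255506e-04  1.47470856e+00] 20.6833 [ 0.192271   -0.28656512  0.38215485]
side: btn [[319.82560628 253.85793983]] tip z+0,+20 [[318.72371353 248.2764856 ]
 [319.33932853 240.69365745]]
215  44  14   8   9  19  36  71  51  21  19  55  72  27  23  17  35  53  27  22  17  24  12  22  31
217 104  40  12   9  22  27  30  21  13  16  50  64  24  11  21  27  30  28  22  15  14  16  34  95
219 145 105  37  18  16   3  16  17  18  21  44  44  14  10   2  19  24  20  18  18  13  37  99 138
221 149 141  88  20  19  13  26  20  21  27  23  20   8  10  13  17  19  11  17  17  53 115 143 149
223 147 146 117  49  21  16  18  17  19  21  16  19  15  23  17  14  18  17  18  21  96 144 147 148
225 147 148 124  81  60  65  59  29  14  15  20  21  13  21   4  23  17  18   6  25 110 146 146 146
227 148 145 112  83  83  80  84  56  17  36  44  43  30  18  14  16  18  14   9  30 123 146 146 148
229 149 151 138 106  88  87  85  52  25  62  58  63  55  17   5   5  15   3   6  48 129 147 146 147
231 149 148 140  99  87  87  84  51  21  67  56  
[... 1050 characters left out ...]

253 151 144 127 149 151 130  98 116 136 136 134 134 121 127 129 120 120 125 137 138 138 129 134 150
255 150 141 128 152 148 110  85  86 107 124 133 121  93  89  80  38  39  38  48  45  49  86 132 147
257 151 142 132 151 140  88  84  69  82  88  87  77  73  88  73  26  23  26  21  22  27  83 128 148
259 152 141 130 151 142  75  79  71  69  74  78  68  81  83  56  24  25  21  22  23  20  70 119 149
261 151 143 130 153 143  80  58  67  54  54  53  78  77  58  84  37  22  24  25  21  16  67 123 143
263 146 138 130 150 153 112  57  57  59  54  57  61  50  52 111  46  22  22  22  21  24  68 124 151
265 144 135 130 152 155 141  93  69  63  58  57  56  64  96 132  52  27  22  26  29  21  57 119 149
```

Request:
move_arm(targets="-1 0 0.2 0.7 0 0 0;-1 0 0 0.7 0 0 0;-1 0 0 0.5 0 0 0;-1 0 0 0 0 0 0")

```text
clock: 21.12
eef_pos: [611.5, -189.0, 113.5]
tool_rot: [-3.139, -0.0, 1.473]
force: [-0.8, 0.5, 0.4]
width: -0.1
gripper_force: 0.0
```

Request:
move_arm(targets="-1 0 0 0.3 0 0 0;-1 0 0 0.2 0 0 0;-1 0 0 0 0 0 0")

```text
clock: 21.37
eef_pos: [612.3, -189.2, 109.4]
tool_rot: [-3.141, -0.0, 1.473]
force: [-0.6, -0.1, -1.2]
width: 0.3
gripper_force: 0.0
```

Request:
move_arm(targets="-1 0 0 0.2 0 0 0;-1 0 0 0.2 0 0 0;-1 0 0 0 0 0 0")

```text
clock: 21.62
eef_pos: [612.3, -189.1, 105.5]
tool_rot: [-3.141, -0.0, 1.473]
force: [-0.7, -0.3, -0.1]
width: 0.1
gripper_force: 0.0
```

Request:
move_arm(targets="-1 0 0 0.2 0 0 0;-1 0 0 0.1 0 0 0;-1 0 0 0 0 0 0")

```text
clock: 21.87
eef_pos: [612.3, -189.1, 102.6]
tool_rot: [-3.141, -0.0, 1.473]
force: [-0.2, -0.6, -0.3]
width: -0.3
gripper_force: 0.0
```

Request:
move_arm(targets="-1 0 0 0.2 0 0 0;-1 0 0 0.1 0 0 0;-1 0 0 0 0 0 0")

```text
clock: 22.12
eef_pos: [612.3, -189.1, 99.5]
tool_rot: [-3.141, -0.0, 1.473]
force: [-0.4, 0.8, 0.9]
width: -0.0
gripper_force: 0.0
```

Request:
move_arm(targets="-1 0 0 0.2 0 0 0;-1 0 0 0.1 0 0 0;-1 0 0 0 0 0 0")

```text
clock: 22.37
eef_pos: [612.7, -189.2, 96.9]
tool_rot: [3.141, 0.0, 1.474]
force: [-0.3, -0.9, 2.0]
width: 0.2
gripper_force: 1.2
```

Request:
move_arm(targets="-1 0 0 0.2 0 0 0;-1 0 0 0 0 0 0")

```text
clock: 22.53
eef_pos: [612.7, -189.2, 94.9]
tool_rot: [3.141, 0.0, 1.473]
force: [-0.0, -0.3, 3.5]
width: -0.1
gripper_force: 1.7
```

The button is moving. I continue to its stop.

Request:
move_arm(targets="-1 0 0 0.2 0 0 0;-1 0 0 0 0 0 0")

```text
clock: 22.7
eef_pos: [612.8, -189.2, 92.9]
tool_rot: [3.141, 0.0, 1.473]
force: [-0.4, 0.3, 4.6]
width: -0.1
gripper_force: 2.3
```

Request:
move_arm(targets="-1 0 0 0.2 0 0 0;-1 0 0 0 0 0 0")

```text
clock: 22.87
eef_pos: [612.8, -189.2, 92.5]
tool_rot: [3.141, 0.001, 1.473]
force: [-4.0, 0.8, 12.7]
width: -0.3
gripper_force: 6.4
```

Request:
move_arm(targets="-1 0 0 0.1 0 0 0;-1 0 0 0 0 0 0")

```text
clock: 23.03
eef_pos: [612.9, -189.2, 92.4]
tool_rot: [3.14, 0.001, 1.473]
force: [-4.4, -0.4, 18.3]
width: 0.0
gripper_force: 9.2
```

Request:
move_arm(targets="-1 0 0 0.1 0 0 0;-1 0 0 0 0 0 0;-1 0 0 0 0 0 0")

```text
clock: 23.28
eef_pos: [612.9, -189.2, 92.3]
tool_rot: [3.14, 0.001, 1.473]
force: [-6.1, 1.4, 23.8]
width: 0.1
gripper_force: 11.9
```

The button has hit its hard stop: force rises to 24 N with no travel. I retreat and run a final check.

Request:
move_arm(targets="-1 0 0 -1 0 0 0;-1 0 0 -2 0 0 0;-1 0 0 -3 0 0 0;-1 0 0 -3 0 0 0;-1 0 0 -2 0 0 0")

```text
clock: 23.7
eef_pos: [613.2, -189.0, 201.0]
tool_rot: [3.139, -0.0, 1.474]
force: [1.0, 0.3, 0.4]
width: -0.1
gripper_force: 0.0
```

Request:
move_arm(targets="-1 -2 -1 0 0 0 0;-1 -2.5 -1.2 0 0 0 0;-1 -2.5 -1.2 0 0 0 0;-1 -2.5 -1.2 0 0 0 0;-1 -2.5 -1.2 0 0 0 0")

```text
clock: 24.12
eef_pos: [542.0, -303.8, 198.3]
tool_rot: [-3.141, -0.0, 1.474]
force: [0.8, -0.5, 0.5]
width: -0.1
gripper_force: 0.0
```

Request:
move_arm(targets="-1 -2.5 -1.2 0 0 0 0;-1 -2.5 -1.2 0 0 0 0;-1 -2.5 -1 0 0 0 0;-1 -1 0 0 0 0 0;-1 0 0 0 0 0 0")

```text
clock: 24.53
eef_pos: [499.1, -387.8, 198.0]
tool_rot: [-3.141, 0.001, 1.468]
force: [0.2, -0.1, -0.3]
width: 0.0
gripper_force: 0.0
```

```bash
python3 - <<'E'
from m import *
np.set_printoptions(precision=1,suppress=True)
t=snap('top','top4');j=snap('side','side12');st=read_state();print(st['eef_pos'],st['clock'],st['force'])
a=load('top2')['color'].astype(int);b=t['color'].astype(int)
# dish: bright low-sat blob near predicted
g=t['color'].max(2);hs=cv2.cvtColor(t['color'],cv2.COLOR_RGB2HSV)
p=proj(t,[[*s,70]])[0];print('dish pred',p, 'carrier corners',[proj(t,[[*(s+u*y+v*x),54]])[0] for x,y in((65,55),(65,-55),(-65,-55),(-65,55))])
x0,y0=(p-34).astype(int)
for r in range(y0,y0+68,4): print(r,t['color'][r,x0:x0+68:3].max(1))
gg=cv2.cvtColor(j['color'],cv2.COLOR_RGB2GRAY)
for x in (240,244,264,292): print(x,gg[270:312,x])
# box and jar
hsv2=cv2.cvtColor(t['color'],cv2.COLOR_RGB2HSV)
m=((hsv2[:,:,0]>8)&(hsv2[:,:,0]<20)&(hsv2[:,:,1]>95)).astype(np.uint8);m[:, :380]=0;m[225:,:]=m[225:,:];m[:222]=0
cs=[c for c in cv2.findContours(m,0,2)[0] if cv2.contourArea(c)>40];print([cv2.minAreaRect(c) for c in cs])
print('change at jar',np.abs(a-b)[200:240,195:235].mean(),'reagent',np.abs(a-b)[160:195,270:298].mean())
E
```

```text
[ 501.7 -382.8  198.4] 24.6333 [-0.7  1.   0.4]
dish pred [337.7 231.7] carrier corners [array([318.7, 206.6]), array([359.1, 211.3]), array([355.1, 259. ]), array([314. , 254.2])]
197 [138 138 138 138 139  86  87 137 138 138 138 138 137 108 110 119 138 138
 139 138  85  90  89]
201 [139 139 138 139 137  81  67  65  67  77  83  90 100 109 118 125 128 132
 135 135  90  86  88]
205 [137 136 138 137 138  86  63  62  64  62  63  62  63  64  63  65  68  67
  62  80  88  88  87]
209 [137 138 138 137 136  68  90  89  88  87  87  77  73  70  64  58  61  62
  88  88  88  86  87]
213 [130 132 132 132 116  80  89  88  90  90  89  89  89  87  88  89  87  88
  88 114 113 113 114]
217 [128 129 131 131  73  82  87 113  85 105 136 139 139 138 135 104  95  89
  85  89  88 138 139]
221 [ 88  69  65  66  46  88  88  88 135 138 139 137 138 139 138 138 135  83
  81  84  95 135 136]
225 [131 131 132 131  67  89  88 128 138 138 139 138 139 138 138 138 139 133
  67  74  88 136 134]
229 [131 132 132 133  81  89  88 138 139 138 139 138 138 138 139 138 138 139
  76  87  90 135 136]
233 [129 128 129 126  61  89
[... 932 characters left out ...]
84  86]
244 [104  99 103 102 102 103 101  98 102 101 100 100 100 100 102 105 103 103
 102  94  86  70  67  65  66  60  62  66  61  59  60  50  48  68  78  85
 103 127 118 104  96  91]
264 [ 46  46  49  49  46  49  46  48  55  88 123 139 139 131 114 104  95  86
  71  69  69  69  67  69  67  66  64  65  65  64  72  78  64  58  71  84
  87  82  92  97  99  95]
292 [101  99 101  98 102 101 101 102 100 105 102 103 104 101 104 101 103  98
 103 105 101 104  92  76  70  61  65  64  66  61  62  67  56  52  52  54
  55  52  60  67  76  85]
[((408.5462341308594, 244.43678283691406), (22.06610870361328, 31.231365203857422), 2.4895527362823486)]
change at jar 0.7985416666666667 reagent 0.8098639455782313
```

```bash
python3 -c "
from cell import order
print(order.finish_job())"
```

```text
the job is handed in; nothing more can be done
None
```

The job is handed in, at about 25 s on the clock: the slide box stands upright in the tray, the carrier is seated within about 1 mm in front of the reader with the dish in its nest, and the button was pressed to its stop. On the first push the fingers rode above the carrier and bore on the dish with up to about 15 N, so I backed off, lowered the tool and pushed on the carrier's end face.

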